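Check the eyewash lever stops short of its bar

ROBOT

A 6-joint arm with a two-finger parallel gripper is mounted at the origin on the work surface. World frame = base frame: x ahead of the robot, y to its left, z up, the work surface at z = 0. Lengths are in m, angles in degrees, forces in N, time in s.
With the tool pointing down it reaches from about 0.3 to 0.75 m from the base axis. Payload 8.5 kg.
Tool frame: the origin (TCP) lies on the mounting face of the last link; the fingertips stand 173 mm ahead of it and the grasp point (between the pads) lies 155 mm ahead of it (env.tips_ahead is the distance from the TCP to the fingertips, in m); z points along the fingers, x is the direction in which the jaws open and shut, and the axes are right-handed (so a half turn about z gives the same grasp; the last joint's range is limited). The gripper opens to 85 mm and grips with 20 to 120 N. Pads are 22 mm wide; open, the fingers measure 114 mm over their backs; the gripper's body (76 mm by 85 mm) begins 54 mm behind the grasp point. The pads swing forward as they close: fully open they stand 13 mm farther back than shut.
Start: joints at [-76.45, 21.807, 74.336, -0, 83.858, -12.336], TCP at [0.24, -0.495, 0.405] pointing down, gripper open.
Joint ranges: [-178.18, 178.18], [-50.72, 133.34], [12.68, 142.11], [-81.47, 261.47], [9.98, 163.14], [-165.26, 165.26]. Speed limits (degrees/s): [136.94, 136.94, 180, 180, 180, 180].

INTERFACE

Orientations are given as a 3x3 rotation matrix whose columns are the frame's x, y, z axes.
In Python, from rig import env gives the robot as it stands. The module is installed in compiled form; this text tells all that it offers.
- The arm moves only by the tool step_arm, never from a script. Its argument "increments" is a list of rows, each an object of numbers: "x", "y", "z": the shift along the tool's x, y, z in cm; "wx", "wy", "wz": the turn, a rotation vector about the tool's x, y, z in rad; "gripper": the finger opening in cm, from 0 to 8.54. A call has 1 to 20 rows; each row shifts and turns the commanded pose from where the row before left it, along the tool's axes as they then stand; what a row does not reach is not made up. A row lasts 1/10 s, in which the tool goes at most 50 mm and 8.59 degrees, less where a joint would pass 70% of its speed; a pose out of reach is approached as far as the arm can. A call with a gripper value outside its range is refused whole. The fingers move at their own pace and stop on an object; "newtons" is the grip in N (left out, the last holds). Time passes only in rows, so rows that do not move let the fingers close. It gives the time, the measured TCP pose, the force and the opening at its end, in the units of the state.
- env.observe(): the state, without advancing time (a new reading comes with each control period).
- env.get_image(name): name is "scene" or "top" or "wrist"; returns a dict with "color" (420x560x3 uint8, blue, green, red), "camera_matrix" (3x3 intrinsics, pixels), "rvec" (rotation vector, rad) and "tvec" (3), from world to camera coordinates, as OpenCV has them. Camera axes: x right, y down, z forward; pixel columns grow to the right and rows downward; lengths in m; the calibration is good to about 2 mm. A picture is of the moment at which its call begins. There is no depth.
- env.close_job(): hands the job in, once; it reports no verdict.
The state is a dict: "time_s": time; "q": joint angles; "qvel": joint speeds; "joint_efforts": joint torques, N m; "position": TCP position; "tool_rot": TCP orientation; "ft_force": force on the tool from outside, world axes, zero at the start; "wrist_torque": the same for the moment, N m; "grip_width": finger opening in m.
Only numpy, scipy, OpenCV 4.12 (cv2) and the standard library are available. Lean on these libraries where they do the work, as an engineer would, in place of code of your own. Each camera call takes 0.05 s, during which the arm holds its last target. There are 200 camera calls.

TASK

Do the weekly check on the eyewash, the hand spray with the green lever: with the outside of the fingers press its lever in towards the grip bar until it comes to its stop short of the bar, hold it there for about a second, then take the fingers away so that it springs fully back out. Only push the lever from its outer side: do not touch or squeeze the grip bar, do not force the lever hard against its stop, and leave the spray lying in its cradle. Leave the blue-levered spray, the bottle, the jar and the beaker alone.

Things in the scene. Friction and masses are not known exactly. Their poses are not given: they have to be found in the camera images.
- eye_lever (a joint): swing of the green squeeze lever of the eyewash hand spray, rad, about a vertical hinge: 0 = fully out (sprung rest), grows as pressed in, 0.31 = at its built-in stop, still 10 to 16 mm short of the bar. Pressed at its pad it takes about 2 N to start and 5 N at the stop (more nearer the hinge); let go, it springs back by itself
- eye_pad (a point): press point: middle of the outer face of the green lever (flat arm 120 long, 8 thick, 20 mm tall), 95 mm from its hinge, 25 mm from its free end, 81 mm above the table. Turns with the lever: its +x is level and points into the lever towards the bar (the way to press), +y along the lever to the hinge, z up. To the stop it travels 29 mm on an arc turning +0.31 rad about z
- eye_bar: black grip bar of the eyewash hand spray: origin at its centre, 81 mm above the table; 32 mm square, 146 mm long along its y. The green lever is on its -x side, hinge 24 mm to -x and 55 mm to +y of this centre; at rest it stands out 0.40 rad from the bar, free end towards -y. The bar is part of the loose 0.6 kg spray
- eye_cradle: steel and grey cradle fixed to the table, foot 100 x 210 mm, origin under its centre, axes as the bar's. The eyewash hand spray lies in it, open upwards, held at y = +-85 mm between grey cheeks (51 mm over both in x, top 93 mm above the table). At y = +142 mm is the spray's cross head, 90 mm wide in x, with two round green cups facing up, top 112 mm above the table
- rinse_lever (a joint): swing of the blue squeeze lever of the rinse hand spray (blue twin of the eyewash), rad, about a vertical hinge: 0 = fully out (sprung rest), grows as pressed in, 0.31 = at its built-in stop, still 10 to 16 mm short of the bar. Pressed at its pad it takes about 2 N to start and 5 N at the stop (more nearer the hinge); let go, it springs back by itself
- rinse_pad (a point): press point: middle of the outer face of the blue lever (flat arm 120 long, 8 thick, 20 mm tall), 95 mm from its hinge, 25 mm from its free end, 81 mm above the table. Turns with the lever: its +x is level and points into the lever towards the bar (the way to press), +y along the lever to the hinge, z up. To the stop it travels 29 mm on an arc turning +0.31 rad about z
- rinse_bar: black grip bar of the rinse hand spray (blue twin of the eyewash): origin at its centre, 81 mm above the table; 32 mm square, 146 mm long along its y. The blue lever is on its -x side, hinge 24 mm to -x and 55 mm to +y of this centre; at rest it stands out 0.40 rad from the bar, free end towards -y. The bar is part of the loose 0.6 kg spray
- rinse_cradle: steel and grey cradle fixed to the table, foot 100 x 210 mm, origin under its centre, axes as the bar's. The rinse hand spray (blue twin of the eyewash) lies in it, open upwards, held at y = +-85 mm between grey cheeks (51 mm over both in x, top 93 mm above the table). At y = +142 mm is the spray's cross head, 90 mm wide in x, with two round blue cups facing up, top 112 mm above the table
- amber_center (a point): centre (half-way up) of a loose amber glass bottle, 48 mm across, 95 mm tall, standing on the table
- jar_center (a point): centre (half-way up) of a loose white jar, 48 mm across, 65 mm tall, standing on the table
- beaker_center (a point): centre (half-way up) of a loose glass beaker, 54 mm across, 70 mm tall, standing on the table

How it is judged:
By the outcome, as a careful person would: the job done as asked, in the order asked, and still so for the second after the job is handed in, with the robot touching nothing.
It also fails if it takes over 38 s, if anything falls off the work surface, if the arm or the gripper's body presses on something with over 40 N, if the wrist force passes 120 N, or if a joint passes its speed limit or range.

## Working session

There is one attempt and no reset: what is moved stays moved. The work goes in short steps, Python scripts to look and compute and a tool call to move; the robot and the scene stay as the last step left them, time stands still between calls to the robot, and variables do not carry over. Pictures are saved under pics/ and viewed, about 8 in all and at most 12, crops included, and the job is handed in when it is done.

Besides the shell and the picture viewer there is one more tool, called after "Request:" as name(argument=value, ...) on one line, values as JSON. step_arm: Moves the arm, as the interface text tells. Its arguments: {"type":"object","properties":{"increments":{"type":"array"},"newtons":{"type":"number"}},"required":["increments"]}

```bash
mkdir -p pics; cat > h.py <<'E'
import numpy as np, cv2
from rig import env
def grab(n,f=None):
    im=env.get_image(n)
    if f: cv2.imwrite('pics/'+f,im['color'])
    return im
def ray(im,uv):
    R=cv2.Rodrigues(np.array(im['rvec'],float))[0]; t=np.array(im['tvec'],float).ravel()
    d=R.T@np.linalg.inv(np.array(im['camera_matrix']))@np.array([uv[0],uv[1],1.]); return -R.T@t,d
def onz(im,uv,z):
    c,d=ray(im,uv); return c+d*(z-c[2])/d[2]
def tri(a,ua,b,ub):
    c1,d1=ray(a,ua);c2,d2=ray(b,ub); d1/=np.linalg.norm(d1);d2/=np.linalg.norm(d2)
    s=np.linalg.lstsq(np.c_[d1,-d2],c2-c1,rcond=None)[0]; p,q=c1+s[0]*d1,c2+s[1]*d2
    return (p+q)/2,np.linalg.norm(p-q)
def proj(im,p):
    return cv2.projectPoints(np.array(p,float).reshape(-1,3),np.array(im['rvec'],float),np.array(im['tvec'],float),np.array(im['camera_matrix']),None)[0].reshape(-1,2)
def mask(im,col):
    h=cv2.cvtColor(im['color'],cv2.COLOR_BGR2HSV)
    lo,hi={'green':((40,80,40),(90,255,255)),'blue':((95,100,40),(130,255,255))}[col]
    return cv2.inRange(h,lo,hi)
def blobs(m,mn=30):
    n,_,s,c=cv2.connectedComponentsWithStats(m)
    return [(s[i].tolist(),c[i].round(1).tolist()) for i in range(1,n) if s[i][4]>mn]
E
python3 - <<'E'
from h import *
a=grab('scene','s0.png');b=grab('top','t0.png')
for n,i in(('s',a),('t',b)):
    print(n,ray(i,(280,210)))
    for c in('green','blue'): print(c,blobs(mask(i,c)))
print(env.observe())
E
```

```text
s (array([ 1.33331502, -0.17044583,  0.9265336 ]), array([-0.66521313,  0.15526746, -0.73040218]))
green [([403, 143, 14, 8, 33], [409.0, 147.5]), ([422, 155, 17, 9, 40], [428.6, 160.3]), ([343, 167, 43, 13, 161], [361.4, 173.0])]
blue [([476, 59, 5, 7, 31], [477.8, 61.8]), ([505, 64, 6, 7, 32], [507.1, 66.9]), ([491, 67, 6, 7, 32], [493.6, 69.7]), ([151, 193, 32, 22, 158], [166.5, 203.2]), ([217, 210, 17, 10, 51], [225.6, 216.0]), ([205, 227, 22, 16, 100], [214.9, 236.2])]
t (array([0.51961777, 0.01136576, 0.97846048]), array([ 0.09644634, -0.02081725, -0.99530006]))
green [([65, 246, 22, 22, 133], [76.7, 256.8]), ([136, 260, 54, 6, 208], [163.9, 262.3]), ([78, 276, 23, 23, 138], [90.0, 286.9])]
blue [([337, 192, 21, 21, 112], [346.2, 202.4]), ([323, 221, 21, 21, 112], [333.0, 230.9]), ([375, 251, 37, 40, 196], [393.2, 271.5])]
{'time_s': 0.1, 'q': array([-7.64503346e+01,  2.18390036e+01,  7.43760807e+01,  7.94087271e-05,
        8.38579703e+01, -1.23347994e+01]), 'qvel': array([-0.00614892, -0.14319676, -0.08452398,  0.00473241, -0.02961108,
        0.03738491]), 'joint_efforts': array([ 3.85295396e-03, -4.49218297e+01, -2.31656009e+01, -1.36809222e-04,
        3.65174747e-03,  1.85024177e-06]), 'position': array([ 0.24010836, -0.49479822,  0.4041813 ]), 'tool_rot': array([[ 4.36557548e-01, -8.99676286e-01, -2.97388229e-04],
       [-8.99675473e-01, -4.36557563e-01,  1.23987947e-03],
       [-1.24531724e-03, -2.73725847e-04, -9.99999187e-01]]), 'ft_force': array([-0.23248729, -0.43324379, -0.53012516]), 'wrist_torque': array([-0.04966272, -0.03450362,  0.00525601]), 'grip_width': 0.08531899905651173}
```

View pics/t0.png

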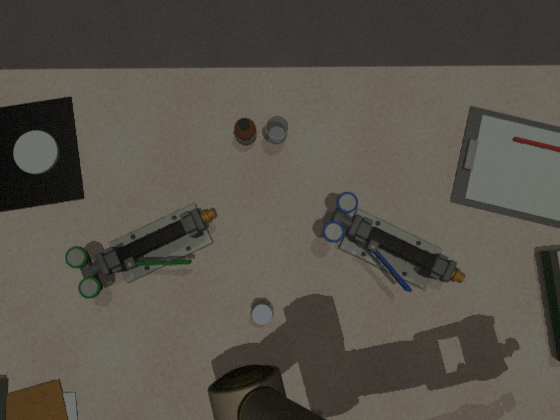

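View pics/s0.png

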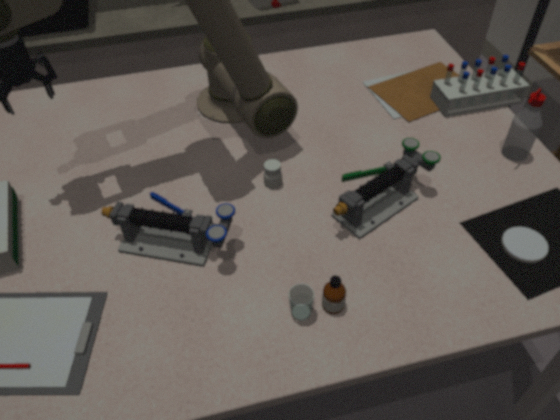

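The top view shows the green eyewash at left: cups at (77,257) and (90,287), lever running (136,263)–(190,261), and bar running towards (200,222). The jar is at (262,314). The scene view agrees, with the lever at (343–386,173). Next I triangulate.

```bash
python3 - <<'E'
from h import *
a=grab('scene');b=grab('top')
def cups(i,boxes):
    m=mask(i,'green');o=[]
    for (x,y,w,h) in boxes:
        s=np.zeros_like(m);s[y:y+h,x:x+w]=m[y:y+h,x:x+w]
        p=cv2.findNonZero(s); r=cv2.minAreaRect(p); o.append((r[0],cv2.boxPoints(r).round(1).tolist()))
    return o
B=cups(b,[(60,240,30,30),(74,274,30,28),(132,255,62,14)])
A=cups(a,[(398,135,22,17),(418,148,24,17),(340,160,50,25)])
print('lever rects',A[2][1],B[2][1])
for i,k in((0,0),(1,1),(0,1)): print('cup',tri(a,A[i][0],b,B[k][0]))
for p in B[:2]: print('cup z.112',onz(b,p[0],.112))
print('lever mid',tri(a,A[2][0],b,B[2][0]))
m=mask(b,'green');m[:250]=0;m[:,:132]=0;m[275:]=0
ys,xs=np.nonzero(m)
for c in range(136,190,6):
    r=ys[xs==c]; print(c,r.min(),r.max(),onz(b,(c,r.min()),.091)[:2].round(4),onz(b,(c,r.max()+.5),.091)[:2].round(4))
print('tip',onz(b,(190,261.5),.091))
print('jar',onz(b,(262,314),.065),'amber',onz(b,(245,131),.095))
E
python3 -c "
import cv2;a=cv2.imread('pics/t0.png')[190:320,50:230];b=cv2.imread('pics/s0.png')[120:240,310:450]
cv2.imwrite('pics/c0.png',cv2.vconcat([cv2.resize(a,(540,290),interpolation=2),cv2.resize(b,(540,300),interpolation=2)]))"
```

```text
lever rects [[342.29998779296875, 174.1999969482422], [384.79998779296875, 166.0], [385.8999938964844, 171.5], [343.29998779296875, 179.6999969482422]] [[135.89999389648438, 260.79998779296875], [189.0, 259.6000061035156], [189.10000610351562, 263.79998779296875], [136.0, 265.1000061035156]]
cup (array([0.51160879, 0.35582907, 0.15717755]), np.float64(0.044898766457609735))
cup (array([0.453042  , 0.42012323, 0.03690297]), np.float64(0.03183006111458611))
cup (array([0.45296907, 0.37377137, 0.09716831]), np.float64(0.008735270212745092))
cup z.112 [0.51517932 0.40035475 0.112     ]
cup z.112 [0.45489812 0.37221456 0.112     ]
lever mid (array([0.5011356 , 0.23464206, 0.08503161]), np.float64(7.466631373492151e-05))
136 262 264 [0.5025 0.2869] [0.4975 0.2868]
142 262 264 [0.5024 0.2747] [0.4973 0.2747]
148 262 264 [0.5022 0.2626] [0.4972 0.2625]
154 261 264 [0.5041 0.2504] [0.4971 0.2503]
160 261 263 [0.504  0.2382] [0.4989 0.2382]
166 261 264 [0.5039 0.226 ] [0.4968 0.226 ]
172 260 264 [0.5057 0.2139] [0.4966 0.2138]
178 260 263 [0.5056 0.2017] [0.4985 0.2016]
184 260 263 [0.5055 0.1895] [0.4984 0.1895]
tip [0.50227731 0.17728681 0.091     ]
jar [0.39156895 0.03233114 0.065     ] amber [0.77100378 0.06362219 0.095     ]
```

View pics/c0.png

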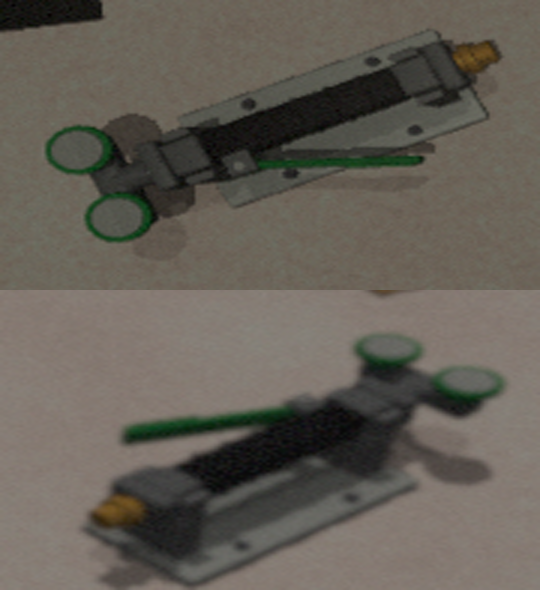

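The measurements agree with each other. With the cups paired correctly, the bar angle is about 25°. The hinge is near (0.500, 0.297), the lever tip near (0.502, 0.177), and the lever height triangulates to 0.085. That puts the pad's outer face at about (0.498, 0.202), with the press direction close to world +x. I'll swing over with the fingers shut.

Request:
step_arm(increments=[{"x": -3.3,"y": -3.05,"gripper": 0},{"x": -3.3,"y": -3.05},{"x": -3.3,"y": -3.05},{"x": -3.3,"y": -3.05},{"x": -3.3,"y": -3.05},{"x": -3.3,"y": -3.05},{"x": -3.3,"y": -3.05},{"x": -3.3,"y": -3.05},{"x": -3.3,"y": -3.05},{"x": -3.3,"y": -3.05},{"x": -3.3,"y": -3.05},{"x": -3.3,"y": -3.05},{"x": -3.3,"y": -3.05},{"x": -3.3,"y": -3.05},{"x": -3.3,"y": -3.05},{"x": -3.3,"y": -3.05}])

```text
invalid input at $.increments[0]: expected keys x, y, z, wx, wy, wz, gripper
```

Request:
step_arm(increments=[{"wz": -0.129},{"wz": -0.129},{"wz": -0.129},{"wz": -0.129},{"wz": -0.129},{"wz": -0.129},{"wz": -0.129},{"wz": -0.129},{"wz": -0.129},{"wz": -0.129},{},{}])

```text
invalid input at $.increments[0]: expected keys x, y, z, wx, wy, wz, gripper
```

```bash
python3 - <<'E'
from h import *
print(env.tips_ahead)
w=grab('wrist','w0.png'); o=env.observe(); print(o['position'],o['tool_rot'].round(3),o['ft_force'],o['grip_width'])
print(ray(w,(280,210)))
print(blobs(mask(w,'green'),60))
print('predicted hinge, pad, tip',proj(w,[[.5,.297,.091],[.498,.202,.091],[.502,.177,.091]]))
E
```

```text
0.1734
[ 0.24010639 -0.49480069  0.40445263] [[ 0.437 -0.9   -0.   ]
 [-0.9   -0.437  0.001]
 [-0.001 -0.    -1.   ]] [-0.30601169  0.22942461  0.35545032] 0.08574815235765572
(array([ 0.30540863, -0.46236043,  0.37402749]), array([-0.24860334, -0.10659749, -0.96290973]))
[([473, 40, 22, 45, 73], [483.0, 63.1])]
predicted hinge, pad, tip [[-1409.82863218 -1388.78092934]
 [-1042.84667587 -1141.07402401]
 [ -961.8105728  -1103.47792789]]
```

View pics/w0.png

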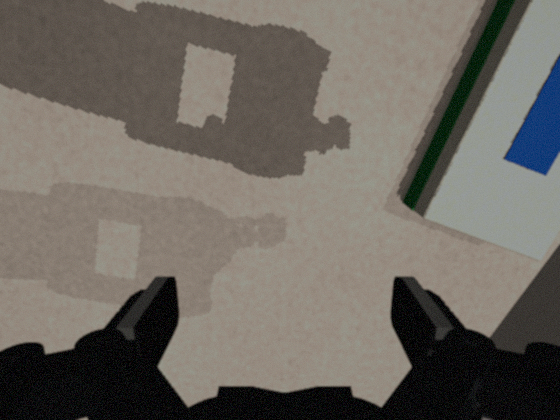

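The arm did not move, because every row needs all seven keys. The picture shows only the start position, with open fingers at the bottom. I'll resend the moves with full rows.

Request:
step_arm(increments=[{"x": -3.3,"y": -3.05,"z": 0,"wx": 0,"wy": 0,"wz": 0,"gripper": 0},{"x": -3.3,"y": -3.05,"z": 0,"wx": 0,"wy": 0,"wz": 0,"gripper": 0},{"x": -3.3,"y": -3.05,"z": 0,"wx": 0,"wy": 0,"wz": 0,"gripper": 0},{"x": -3.3,"y": -3.05,"z": 0,"wx": 0,"wy": 0,"wz": 0,"gripper": 0},{"x": -3.3,"y": -3.05,"z": 0,"wx": 0,"wy": 0,"wz": 0,"gripper": 0},{"x": -3.3,"y": -3.05,"z": 0,"wx": 0,"wy": 0,"wz": 0,"gripper": 0},{"x": -3.3,"y": -3.05,"z": 0,"wx": 0,"wy": 0,"wz": 0,"gripper": 0},{"x": -3.3,"y": -3.05,"z": 0,"wx": 0,"wy": 0,"wz": 0,"gripper": 0},{"x": -3.3,"y": -3.05,"z": 0,"wx": 0,"wy": 0,"wz": 0,"gripper": 0},{"x": -3.3,"y": -3.05,"z": 0,"wx": 0,"wy": 0,"wz": 0,"gripper": 0},{"x": -3.3,"y": -3.05,"z": 0,"wx": 0,"wy": 0,"wz": 0,"gripper": 0},{"x": -3.3,"y": -3.05,"z": 0,"wx": 0,"wy": 0,"wz": 0,"gripper": 0},{"x": -3.3,"y": -3.05,"z": 0,"wx": 0,"wy": 0,"wz": 0,"gripper": 0},{"x": -3.3,"y": -3.05,"z": 0,"wx": 0,"wy": 0,"wz": 0,"gripper": 0},{"x": -3.3,"y": -3.05,"z": 0,"wx": 0,"wy": 0,"wz": 0,"gripper": 0},{"x": -3.3,"y": -3.05,"z": 0,"wx": 0,"wy": 0,"wz": 0,"gripper": 0}])

```text
time_s: 1.85
position: [0.4487, 0.1953, 0.4048]
tool_rot: [[0.437, -0.899, 0.0], [-0.899, -0.437, -0.0], [0.0, -0.0, -1.0]]
ft_force: [0.6, -0.3, 0.1]
grip_width: 0.0002
```

Request:
step_arm(increments=[{"x": 0,"y": 0,"z": 0,"wx": 0,"wy": 0,"wz": -0.129,"gripper": 0},{"x": 0,"y": 0,"z": 0,"wx": 0,"wy": 0,"wz": -0.129,"gripper": 0},{"x": 0,"y": 0,"z": 0,"wx": 0,"wy": 0,"wz": -0.129,"gripper": 0},{"x": 0,"y": 0,"z": 0,"wx": 0,"wy": 0,"wz": -0.129,"gripper": 0},{"x": 0,"y": 0,"z": 0,"wx": 0,"wy": 0,"wz": -0.129,"gripper": 0},{"x": 0,"y": 0,"z": 0,"wx": 0,"wy": 0,"wz": -0.129,"gripper": 0},{"x": 0,"y": 0,"z": 0,"wx": 0,"wy": 0,"wz": -0.129,"gripper": 0},{"x": 0,"y": 0,"z": 0,"wx": 0,"wy": 0,"wz": -0.129,"gripper": 0},{"x": 0,"y": 0,"z": 0,"wx": 0,"wy": 0,"wz": -0.129,"gripper": 0},{"x": 0,"y": 0,"z": 0,"wx": 0,"wy": 0,"wz": -0.129,"gripper": 0},{"x": 0,"y": 0,"z": 0,"wx": 0,"wy": 0,"wz": 0,"gripper": 0}])

```text
time_s: 2.95
position: [0.4486, 0.1933, 0.4047]
tool_rot: [[0.985, 0.171, -0.0], [0.171, -0.985, -0.0], [-0.0, 0.0, -1.0]]
ft_force: [0.2, 0.5, 0.0]
grip_width: -0.0003
```

```bash
python3 - <<'E'
from h import *
w=grab('wrist','w1.png'); o=env.observe(); print(o['time_s'],o['position'],o['tool_rot'].round(3),o['ft_force'],o['grip_width'])
print(ray(w,(280,210)))
print(blobs(mask(w,'green'),60))
print('predicted hinge, pad, tip',proj(w,[[.5,.297,.091],[.498,.202,.091],[.502,.177,.091]]))
E
```

```text
3.0 [0.44860488 0.19327116 0.404669  ] [[ 0.986  0.167 -0.   ]
 [ 0.167 -0.986 -0.   ]
 [-0.    -0.    -1.   ]] [ 0.03432816 -0.20448281 -0.42149032] 0.0002537178298486174
(array([0.43645907, 0.2653521 , 0.37432152]), array([ 0.03409305, -0.26843289, -0.96288278]))
[([337, 72, 39, 157, 1844], [355.5, 154.9])]
predicted hinge, pad, tip [[377.04932938  79.2024912 ]
 [346.07038684 202.16645819]
 [344.17583259 231.78820204]]
```

View pics/w1.png

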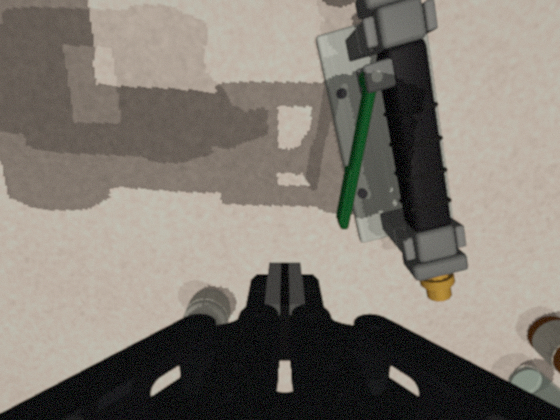

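The wrist view has the fingers shut at (285,265–310), and the green lever runs from (372,75) to (343,227). The predicted pad at (346,202) and tip at (344,232) fall on it within a few mm. The space for the descent, 34 mm outside the lever, is clear. Lowering 16.5 cm.

Request:
step_arm(increments=[{"x": 0,"y": 0,"z": 3,"wx": 0,"wy": 0,"wz": 0,"gripper": 0},{"x": 0,"y": 0,"z": 3,"wx": 0,"wy": 0,"wz": 0,"gripper": 0},{"x": 0,"y": 0,"z": 3,"wx": 0,"wy": 0,"wz": 0,"gripper": 0},{"x": 0,"y": 0,"z": 3,"wx": 0,"wy": 0,"wz": 0,"gripper": 0},{"x": 0,"y": 0,"z": 3,"wx": 0,"wy": 0,"wz": 0,"gripper": 0},{"x": 0,"y": 0,"z": 1.5,"wx": 0,"wy": 0,"wz": 0,"gripper": 0},{"x": 0,"y": 0,"z": 0,"wx": 0,"wy": 0,"wz": 0,"gripper": 0},{"x": 0,"y": 0,"z": 0,"wx": 0,"wy": 0,"wz": 0,"gripper": 0},{"x": 0,"y": 0,"z": 0,"wx": 0,"wy": 0,"wz": 0,"gripper": 0}])

```text
time_s: 3.9
position: [0.4489, 0.1933, 0.2408]
tool_rot: [[0.986, 0.169, 0.002], [0.169, -0.986, 0.0], [0.002, 0.0, -1.0]]
ft_force: [0.8, -0.8, -0.2]
grip_width: 0.0003
```

```bash
python3 - <<'E'
from h import *
w=grab('wrist','w2.png'); o=env.observe(); print(o['time_s'],o['position'],o['ft_force'],o['grip_width'])
m=mask(w,'green'); print(blobs(m,60))
ys,xs=np.nonzero(m)
for r in range(ys.min()+5,ys.max(),15):
    c=xs[ys==r]; print(r,c.min(),c.max(),onz(w,(c.min(),r),.091)[:2].round(4),onz(w,(c.max()+1,r),.091)[:2].round(4))
print('predicted pad,tip',proj(w,[[.498,.202,.091],[.502,.177,.091]]))
E
```

```text
3.95 [0.44883633 0.19332863 0.24078336] [-0.33305397 -0.23944201 -0.45292937] -8.789651305273087e-06
[([387, 13, 114, 324, 12347], [444.3, 178.7])]
18 466 477 [0.486  0.2998] [0.4895 0.3005]
33 450 479 [0.4825 0.2952] [0.4914 0.2967]
48 447 480 [0.4828 0.291 ] [0.493  0.2928]
63 455 481 [0.4865 0.2874] [0.4947 0.2888]
78 453 498 [0.4872 0.2831] [0.5012 0.2855]
93 449 492 [0.4873 0.2787] [0.5009 0.281 ]
108 446 487 [0.4877 0.2742] [0.5008 0.2764]
123 442 483 [0.4878 0.2695] [0.501  0.2718]
138 438 479 [0.4879 0.2647] [0.5013 0.267 ]
153 434 475 [0.488  0.2599] [0.5015 0.2622]
168 431 470 [0.4884 0.2549] [0.5015 0.2572]
183 426 466 [0.4882 0.2498] [0.5017 0.2521]
198 423 461 [0.4886 0.2446] [0.5017 0.2468]
213 419 457 [0.4887 0.2392] [0.5019 0.2415]
228 409 452 [0.4868 0.2334] [0.5019 0.2359]
243 405 448 [0.4869 0.2277] [0.5022 0.2303]
258 401 444 [0.4869 0.2219] [0.5025 0.2246]
273 398 440 [0.4874 0.2161] [0.5027 0.2187]
288 394 435 [0.4875 0.21  ] [0.5027 0.2126]
303 391 431 [0.488  0.2038] [0.503  0.2063]
318 387 427 [0.4881 0.1974] [0.5033 0.2   ]
333 414 422 [0.4999 0.1928] [0.5033 0.1933]
predicted pad,tip [[415.82179319 311.19114207]
 [408.45243691 367.94533234]]
```

View pics/w2.png

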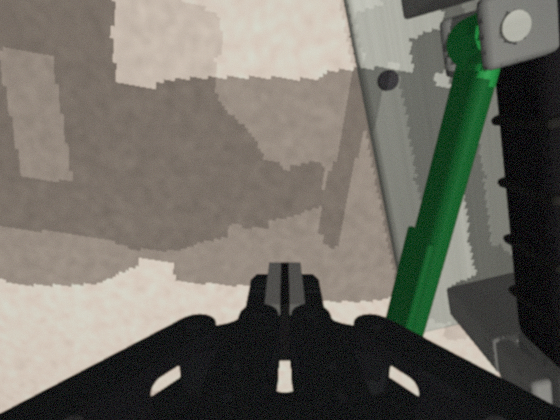

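The close view shows the lever's inner top edge at x≈0.503 by the pad, so its outer face is near 0.495. The fingers are about 31 mm short of it. I'll go 6 mm lower and 3 mm towards the hinge, then close most of the gap.

Request:
step_arm(increments=[{"x": 0.5,"y": -0.15,"z": 0.3,"wx": 0,"wy": 0,"wz": 0,"gripper": 0},{"x": 0.5,"y": -0.15,"z": 0.3,"wx": 0,"wy": 0,"wz": 0,"gripper": 0},{"x": 0.5,"y": 0,"z": 0,"wx": 0,"wy": 0,"wz": 0,"gripper": 0},{"x": 0.5,"y": 0,"z": 0,"wx": 0,"wy": 0,"wz": 0,"gripper": 0},{"x": 0.4,"y": 0,"z": 0,"wx": 0,"wy": 0,"wz": 0,"gripper": 0},{"x": 0,"y": 0,"z": 0,"wx": 0,"wy": 0,"wz": 0,"gripper": 0},{"x": 0,"y": 0,"z": 0,"wx": 0,"wy": 0,"wz": 0,"gripper": 0}])

```text
time_s: 4.65
position: [0.4718, 0.2003, 0.2337]
tool_rot: [[0.985, 0.17, -0.0], [0.17, -0.985, -0.0], [-0.0, -0.0, -1.0]]
ft_force: [-0.6, 0.7, 0.4]
grip_width: -0.0003
```

Request:
step_arm(increments=[{"x": 0.2,"y": 0,"z": 0,"wx": 0,"wy": 0,"wz": 0,"gripper": 0},{"x": 0.2,"y": 0,"z": 0,"wx": 0,"wy": 0,"wz": 0,"gripper": 0},{"x": 0,"y": 0,"z": 0,"wx": 0,"wy": 0,"wz": 0,"gripper": 0}])

```text
time_s: 4.95
position: [0.4759, 0.201, 0.2338]
tool_rot: [[0.985, 0.17, 0.0], [0.17, -0.985, 0.0], [0.0, 0.0, -1.0]]
ft_force: [-1.1, -0.2, -0.8]
grip_width: -0.0001
```

Request:
step_arm(increments=[{"x": 0.2,"y": 0,"z": 0,"wx": 0,"wy": 0,"wz": 0,"gripper": 0},{"x": 0.2,"y": 0,"z": 0,"wx": 0,"wy": 0,"wz": 0,"gripper": 0},{"x": 0,"y": 0,"z": 0,"wx": 0,"wy": 0,"wz": 0,"gripper": 0}])

```text
time_s: 5.25
position: [0.4799, 0.2017, 0.2337]
tool_rot: [[0.985, 0.17, 0.0], [0.17, -0.985, 0.0], [0.0, -0.0, -1.0]]
ft_force: [-0.1, 0.1, 0.5]
grip_width: 0.0003
```

Request:
step_arm(increments=[{"x": 0.2,"y": 0,"z": 0,"wx": 0,"wy": 0,"wz": 0,"gripper": 0},{"x": 0.2,"y": 0,"z": 0,"wx": 0,"wy": 0,"wz": 0,"gripper": 0},{"x": 0,"y": 0,"z": 0,"wx": 0,"wy": 0,"wz": 0,"gripper": 0}])

```text
time_s: 5.55
position: [0.4836, 0.2023, 0.2336]
tool_rot: [[0.985, 0.17, -0.001], [0.17, -0.985, -0.0], [-0.001, 0.0, -1.0]]
ft_force: [-1.4, -1.4, 1.0]
grip_width: 0.0002
```

Request:
step_arm(increments=[{"x": 0.2,"y": 0,"z": 0,"wx": 0,"wy": 0,"wz": 0,"gripper": 0},{"x": 0.2,"y": 0,"z": 0,"wx": 0,"wy": 0,"wz": 0,"gripper": 0},{"x": 0,"y": 0,"z": 0,"wx": 0,"wy": 0,"wz": 0,"gripper": 0}])

```text
time_s: 5.85
position: [0.4877, 0.203, 0.2336]
tool_rot: [[0.985, 0.17, -0.0], [0.17, -0.985, -0.0], [-0.0, -0.0, -1.0]]
ft_force: [-2.1, -2.4, -0.9]
grip_width: -0.0001
```

Request:
step_arm(increments=[{"x": 0.2,"y": 0,"z": 0,"wx": 0,"wy": 0,"wz": 0,"gripper": 0},{"x": 0.2,"y": 0,"z": 0,"wx": 0,"wy": 0,"wz": 0,"gripper": 0},{"x": 0,"y": 0,"z": 0,"wx": 0,"wy": 0,"wz": 0,"gripper": 0}])

```text
time_s: 6.15
position: [0.4917, 0.2037, 0.2337]
tool_rot: [[0.985, 0.17, -0.0], [0.17, -0.985, -0.0], [-0.0, 0.0, -1.0]]
ft_force: [-2.5, -3.3, 0.1]
grip_width: -0.0001
```

```bash
python3 - <<'E'
from h import *
f=[]
for k in range(4):
    w=grab('wrist','w3.png' if k==0 else None); f.append(env.observe()['ft_force'])
print(np.round(f,2),env.observe()['position'])
m=mask(w,'green'); ys,xs=np.nonzero(m)
for r in range(93,330,30):
    c=xs[ys==r]
    if len(c): print(r,onz(w,(c.max()+1,r),.091)[:2].round(4))
E
```

```text
[[-3.16 -2.92 -1.07]
 [-3.79 -2.11  0.07]
 [-2.46 -3.1  -0.24]
 [-2.61 -2.73 -0.84]] [0.49140473 0.20371004 0.23368372]
93 [0.5034 0.2842]
123 [0.5043 0.2757]
153 [0.5055 0.2668]
183 [0.5067 0.2575]
213 [0.5077 0.2476]
243 [0.509  0.2374]
273 [0.5105 0.2266]
303 [0.512  0.2152]
```

View pics/w3.png

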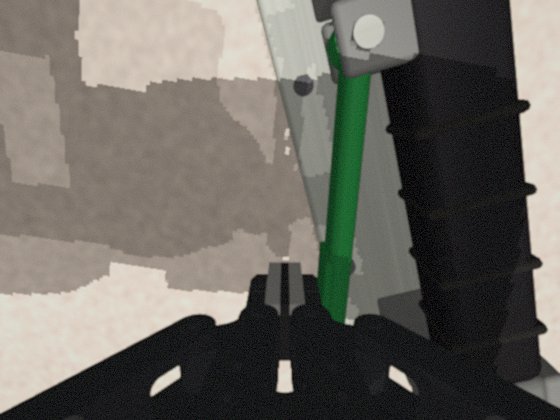

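Contact is good. The wrist view shows the fingers at (285,270–320) against the outer side of the green lever at (330,300), and the lever has swung about 0.10 rad. The force is about -3 N in x, plus some sideways friction, which I'll relieve by easing slightly in tool +y while continuing.

Request:
step_arm(increments=[{"x": 0.2,"y": 0.1,"z": 0,"wx": 0,"wy": 0,"wz": 0,"gripper": 0},{"x": 0.2,"y": 0.05,"z": 0,"wx": 0,"wy": 0,"wz": 0,"gripper": 0},{"x": 0.2,"y": 0,"z": 0,"wx": 0,"wy": 0,"wz": 0,"gripper": 0},{"x": 0.2,"y": 0,"z": 0,"wx": 0,"wy": 0,"wz": 0,"gripper": 0},{"x": 0.2,"y": 0,"z": 0,"wx": 0,"wy": 0,"wz": 0,"gripper": 0},{"x": 0,"y": 0,"z": 0,"wx": 0,"wy": 0,"wz": 0,"gripper": 0}])

```text
time_s: 6.95
position: [0.5017, 0.2041, 0.2337]
tool_rot: [[0.985, 0.17, -0.0], [0.17, -0.985, 0.0], [-0.0, -0.0, -1.0]]
ft_force: [-4.0, 2.2, 0.2]
grip_width: -0.0001
```

```bash
cat > chk.py <<'E'
from h import *
f=[]
for k in range(3):
    w=grab('wrist'); f.append(env.observe()['ft_force'])
print(np.mean(f,0).round(2),env.observe()['position'].round(4),env.observe()['time_s'])
m=mask(w,'green'); ys,xs=np.nonzero(m); P=[]
for r in range(90,310,5):
    c=xs[ys==r]
    if len(c)>10: P.append(onz(w,(c.max()+1,r),.091)[:2])
P=np.array(P); s=np.polyfit(P[:,1],P[:,0],1); print('lever slope rad',np.arctan(-s[0]),np.polyval(s,.2),P[0],P[-1])
E
python3 chk.py
```

```text
[-4.8   2.36  0.49] [0.5015 0.2041 0.2337] 7.1
lever slope rad 0.23235966280339493 0.5250652074861141 [0.50522137 0.28410008] [0.5215402  0.21474737]
```

Request:
step_arm(increments=[{"x": 0.2,"y": -0.06,"z": 0,"wx": 0,"wy": 0,"wz": 0,"gripper": 0},{"x": 0.2,"y": -0.06,"z": 0,"wx": 0,"wy": 0,"wz": 0,"gripper": 0},{"x": 0.2,"y": -0.04,"z": 0,"wx": 0,"wy": 0,"wz": 0,"gripper": 0},{"x": 0,"y": 0,"z": 0,"wx": 0,"wy": 0,"wz": 0,"gripper": 0}])

```text
time_s: 7.5
position: [0.5076, 0.206, 0.2337]
tool_rot: [[0.985, 0.17, -0.0], [0.17, -0.985, -0.001], [-0.0, 0.001, -1.0]]
ft_force: [-4.0, -3.7, 0.6]
grip_width: -0.0003
```

```bash
python3 chk.py
```

```text
[-4.65 -4.49  0.8 ] [0.5075 0.206  0.2337] 7.65
lever slope rad 0.3026779220329625 0.5327894245989517 [0.50629692 0.28489928] [0.52752872 0.21640282]
```

The swing is now about 0.28 rad, so roughly 3 mm remain. I'll go in 1 mm steps and watch the force.

Request:
step_arm(increments=[{"x": 0.1,"y": 0.06,"z": 0,"wx": 0,"wy": 0,"wz": 0,"gripper": 0},{"x": 0.1,"y": 0,"z": 0,"wx": 0,"wy": 0,"wz": 0,"gripper": 0},{"x": 0,"y": 0,"z": 0,"wx": 0,"wy": 0,"wz": 0,"gripper": 0}])

```text
time_s: 7.95
position: [0.5094, 0.2062, 0.2337]
tool_rot: [[0.985, 0.17, -0.001], [0.17, -0.985, -0.0], [-0.001, 0.0, -1.0]]
ft_force: [-4.7, -1.2, 1.5]
grip_width: 0.0002
```

```bash
python3 chk.py
```

```text
[-5.69 -0.71  0.67] [0.5093 0.2062 0.2337] 8.1
lever slope rad 0.3229862455219389 0.535042629886724 [0.50658016 0.28494116] [0.52960137 0.21676662]
```

Request:
step_arm(increments=[{"x": 0.1,"y": 0,"z": 0,"wx": 0,"wy": 0,"wz": 0,"gripper": 0},{"x": 0,"y": 0,"z": 0,"wx": 0,"wy": 0,"wz": 0,"gripper": 0}])

```text
time_s: 8.3
position: [0.5103, 0.2064, 0.2337]
tool_rot: [[0.985, 0.17, -0.001], [0.17, -0.985, -0.0], [-0.001, 0.0, -1.0]]
ft_force: [-5.5, -0.5, 0.5]
grip_width: 0.0
```

```bash
python3 chk.py
```

```text
[-5.15 -0.41  1.22] [0.5102 0.2064 0.2337] 8.45
lever slope rad 0.3353384553423833 0.5363736574749516 [0.5066261  0.28503034] [0.53051529 0.21701046]
```

Request:
step_arm(increments=[{"x": 0.05,"y": 0,"z": 0,"wx": 0,"wy": 0,"wz": 0,"gripper": 0},{"x": 0,"y": 0,"z": 0,"wx": 0,"wy": 0,"wz": 0,"gripper": 0}])

```text
time_s: 8.65
position: [0.5107, 0.2065, 0.2337]
tool_rot: [[0.985, 0.17, -0.001], [0.17, -0.985, -0.0], [-0.001, 0.0, -1.0]]
ft_force: [-5.7, 0.5, 1.6]
grip_width: -0.0001
```

```bash
python3 chk.py
```

```text
[-6.01  0.1   1.29] [0.5107 0.2065 0.2337] 8.8
lever slope rad 0.3412459397773282 0.536995417781311 [0.50678482 0.28510038] [0.53096338 0.21713245]
```

Request:
step_arm(increments=[{"x": 0.05,"y": 0,"z": 0,"wx": 0,"wy": 0,"wz": 0,"gripper": 0},{"x": 0,"y": 0,"z": 0,"wx": 0,"wy": 0,"wz": 0,"gripper": 0}])

```text
time_s: 9.0
position: [0.5112, 0.2066, 0.2337]
tool_rot: [[0.985, 0.17, -0.001], [0.17, -0.985, -0.0], [-0.001, 0.0, -1.0]]
ft_force: [-6.1, 0.4, 2.0]
grip_width: -0.0003
```

```bash
python3 chk.py
```

```text
[-5.7  -0.4   1.13] [0.5112 0.2066 0.2337] 9.15
lever slope rad 0.34652469994796603 0.5376127406280036 [0.50695079 0.28517418] [0.53141842 0.21725894]
```

Request:
step_arm(increments=[{"x": 0.05,"y": 0,"z": 0,"wx": 0,"wy": 0,"wz": 0,"gripper": 0},{"x": 0,"y": 0,"z": 0,"wx": 0,"wy": 0,"wz": 0,"gripper": 0}])

```text
time_s: 9.35
position: [0.5115, 0.2067, 0.2336]
tool_rot: [[0.985, 0.17, -0.002], [0.17, -0.985, -0.0], [-0.002, 0.0, -1.0]]
ft_force: [-6.9, -0.1, 1.7]
grip_width: 0.0001
```

```bash
python3 chk.py
```

```text
[-7.05 -0.26  1.72] [0.5115 0.2067 0.2337] 9.5
lever slope rad 0.3483175957790528 0.5378806673613322 [0.50693421 0.28520184] [0.53168692 0.21735709]
```

The force is up to 7 N, the slope is gaining less per step, and the arm is starting to lag. That looks like the stop. I'll take one more 0.5 mm to confirm.

Request:
step_arm(increments=[{"x": 0.05,"y": 0,"z": 0,"wx": 0,"wy": 0,"wz": 0,"gripper": 0},{"x": 0,"y": 0,"z": 0,"wx": 0,"wy": 0,"wz": 0,"gripper": 0}])

```text
time_s: 9.7
position: [0.5118, 0.2068, 0.2336]
tool_rot: [[0.985, 0.17, -0.002], [0.17, -0.985, -0.001], [-0.003, 0.0, -1.0]]
ft_force: [-8.6, -0.4, 2.5]
grip_width: 0.0002
```

```bash
python3 chk.py; python3 -c "
from h import *
grab('wrist','w4.png')"
```

```text
[-7.95 -0.58  2.85] [0.5118 0.2067 0.2336] 9.85
lever slope rad 0.34901316764930973 0.5379682146118011 [0.50705475 0.28523772] [0.53179944 0.21742888]
```

View pics/w4.png

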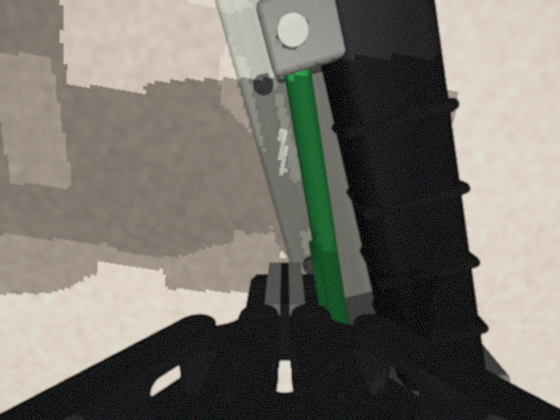

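The lever is at its stop: the slope has levelled off at 0.349 (swing about 0.32 by image) and the force is about 8 N. In the picture a clear gap remains between the lever (325,250) and the bar (360,250). I'll complete the hold to about a second and then back straight out.

Request:
step_arm(increments=[{"x": 0,"y": 0,"z": 0,"wx": 0,"wy": 0,"wz": 0,"gripper": 0},{"x": 0,"y": 0,"z": 0,"wx": 0,"wy": 0,"wz": 0,"gripper": 0},{"x": 0,"y": 0,"z": 0,"wx": 0,"wy": 0,"wz": 0,"gripper": 0},{"x": 0,"y": 0,"z": 0,"wx": 0,"wy": 0,"wz": 0,"gripper": 0},{"x": 0,"y": 0,"z": 0,"wx": 0,"wy": 0,"wz": 0,"gripper": 0},{"x": 0,"y": 0,"z": 0,"wx": 0,"wy": 0,"wz": 0,"gripper": 0},{"x": -0.4,"y": 0,"z": 0,"wx": 0,"wy": 0,"wz": 0,"gripper": 0},{"x": -0.6,"y": 0,"z": 0,"wx": 0,"wy": 0,"wz": 0,"gripper": 0},{"x": -0.8,"y": 0,"z": 0,"wx": 0,"wy": 0,"wz": 0,"gripper": 0},{"x": -1,"y": 0,"z": 0,"wx": 0,"wy": 0,"wz": 0,"gripper": 0},{"x": -1,"y": 0,"z": 0,"wx": 0,"wy": 0,"wz": 0,"gripper": 0},{"x": -1,"y": 0,"z": 0,"wx": 0,"wy": 0,"wz": 0,"gripper": 0},{"x": -1,"y": 0,"z": 0,"wx": 0,"wy": 0,"wz": 0,"gripper": 0},{"x": -0.7,"y": 0,"z": 0,"wx": 0,"wy": 0,"wz": 0,"gripper": 0},{"x": 0,"y": 0,"z": 0,"wx": 0,"wy": 0,"wz": 0,"gripper": 0},{"x": 0,"y": 0,"z": 0,"wx": 0,"wy": 0,"wz": 0,"gripper": 0}])

```text
time_s: 11.5
position: [0.4484, 0.1958, 0.2339]
tool_rot: [[0.985, 0.17, 0.001], [0.17, -0.985, 0.0], [0.001, -0.0, -1.0]]
ft_force: [0.2, -0.4, -0.3]
grip_width: -0.0001
```

Request:
step_arm(increments=[{"x": 0,"y": 0,"z": -3,"wx": 0,"wy": 0,"wz": 0,"gripper": 0},{"x": 0,"y": 0,"z": -3,"wx": 0,"wy": 0,"wz": 0,"gripper": 0},{"x": 0,"y": 0,"z": -3,"wx": 0,"wy": 0,"wz": 0,"gripper": 0},{"x": 0,"y": 0,"z": -3,"wx": 0,"wy": 0,"wz": 0,"gripper": 0},{"x": 0,"y": 0,"z": -3,"wx": 0,"wy": 0,"wz": 0,"gripper": 0},{"x": 0,"y": 0,"z": -2,"wx": 0,"wy": 0,"wz": 0,"gripper": 0},{"x": 0,"y": 0,"z": 0,"wx": 0,"wy": 0,"wz": 0,"gripper": 0},{"x": 0,"y": 0,"z": 0,"wx": 0,"wy": 0,"wz": 0,"gripper": 0}])

```text
time_s: 12.3
position: [0.4483, 0.1957, 0.4034]
tool_rot: [[0.985, 0.17, 0.0], [0.17, -0.985, 0.0], [0.0, -0.0, -1.0]]
ft_force: [0.1, -0.6, -0.0]
grip_width: 0.0002
```

```bash
python3 - <<'E'
from h import *
w=grab('wrist','w5.png');b=grab('top');o=env.observe();print(o['time_s'],o['position'],o['ft_force'])
for nm in('w1.png',):
    old=dict(w);old['color']=cv2.imread('pics/'+nm);print('before',blobs(mask(old,'green'),60))
print('after',blobs(mask(w,'green'),60))
print('top',[blobs(mask(b,c)) for c in('green','blue')])
for f in('w1.png','w5.png'):
    i=dict(w);i['color']=cv2.imread('pics/'+f);ys,xs=np.nonzero(mask(i,'green'))
    v=[(r,xs[ys==r].max()) for r in range(90,220,2) if (ys==r).any()];print(f,np.polyfit(*np.array(v).T,1))
E
```

```text
12.4 [0.44826959 0.19570654 0.4025772 ] [0.18120455 0.00905125 0.17381566]
before [([337, 72, 39, 157, 1844], [355.5, 154.9])]
after [([339, 75, 37, 157, 1842], [356.4, 158.4])]
top [[([65, 246, 22, 22, 133], [76.6, 256.9]), ([80, 276, 17, 7, 45], [88.0, 278.3])], [([337, 192, 21, 21, 108], [346.3, 202.4]), ([323, 221, 21, 21, 113], [333.0, 230.9]), ([375, 250, 37, 41, 200], [393.0, 271.3])]]
w1.png [-2.00546329e-01  3.92868750e+02]
w5.png [-1.77316434e-01  3.90629808e+02]
```

View pics/w5.png

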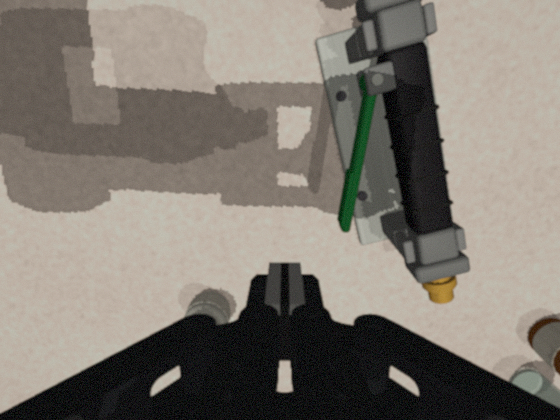

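The lever is back out and the scene looks unchanged, but the two slope fits differ slightly (0.20 against 0.18). I'll check that numerically: lever angle relative to the bar, before and after.

```bash
python3 - <<'E'
from h import *
for f in('w1.png','w5.png'):
    c=cv2.imread('pics/'+f);m=mask({'color':c},'green')
    p=cv2.findNonZero(m).reshape(-1,2)
    p=p[(p[:,1]>100)&(p[:,1]<215)]
    v=cv2.fitLine(p.astype(np.float32),cv2.DIST_L2,0,.01,.01).ravel()
    g=cv2.cvtColor(c,cv2.COLOR_BGR2GRAY); k=((g<40)&(m==0)).astype(np.uint8)*255; k[:70]=0;k[200:]=0;k[:,:385]=0;k[:,460:]=0
    q=cv2.findNonZero(k); u=cv2.fitLine(q.astype(np.float32),cv2.DIST_HUBER,0,.01,.01).ravel()
    print(f,'lever',np.arctan2(v[0],v[1]),'bar',np.arctan2(u[0],u[1]),len(q))
    # table reference: foot left edge holes
    for y in (100,120,150,180,210):
        x=np.nonzero(m[y])[0];print(y,x.min(),x.max(),end='; ')
    print()
E
```

```text
w1.png lever 2.9301696 bar 0.13783535 5713
100 361 373; 120 357 369; 150 352 363; 180 344 357; 210 338 351; 
w5.png lever 2.9361613 bar 0.13905962 5686
100 362 374; 120 359 370; 150 353 365; 180 345 359; 210 340 353;
```

```bash
python3 -c "
from rig import env
print(env.close_job())"
```

```text
the job is handed in; nothing more can be done
None
```

The eyewash check is done and handed in at about 12.5 s of the 38 s allowed. With the gripper shut, I pressed the green lever at its pad from the outer side with the back of a finger until it met its stop. I held it there for about a second and backed straight out.

- **At the stop:** the lever stopped turning at an image-measured swing of about 0.32 rad (the text says 0.31). The force rose from about 5–6 N to about 8 N, and a gap to the bar was still visible.
- **After release:** the lever is back out, within 0.006 rad of its starting angle in the wrist view, which is about the measuring error. The bar direction is unchanged to 0.001 rad, so the spray is still lying in its cradle. The force on the tool reads zero, with the fingers 17 cm clear above the pressing height.
- **Other objects:** the blue-levered spray's position in the top view is unchanged, and the jar, bottle and beaker look undisturbed in the wrist view.
- **Checks that disagreed:**
  - A rough edge-slope fit gave 0.20 before and 0.18 after; a better line fit resolved it.
  - The gripper partly hid the eyewash in the last top view, so that view could not confirm the lever.
  - During the press there was sideways friction of up to about 4.5 N along the lever, which I eased off before reaching the stop.

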